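# Change over the samples on the balance and the stirrer

### The arm

A 7-joint arm with a two-finger parallel gripper is mounted at the origin on the work surface. World frame = base frame: x ahead of the robot, y to its left, z up, the work surface at z = 0. Lengths are in m, angles in rad, forces in N, time in s.
With the tool pointing down it reaches from about 0.4 to 0.85 m from the base axis. Payload 6.9 kg.
Tool frame: the origin (TCP) lies midway between the tips of the shut fingers; the grasp point (between the pads) lies 19 mm behind it; z points along the fingers, y is the line along which they close (so a half turn about z gives the same grasp; the last joint's range is limited). The gripper opens to 85 mm and grips with 20 to 120 N. Pads are 22 mm wide; open, the fingers measure 114 mm over their backs; the gripper's body (76 mm by 85 mm) begins 54 mm behind the grasp point. The pads swing forward as they close: fully open they stand 13 mm farther back than shut.
Start: joints at [1.349, 0.507, -0.238, 1.5, 0.126, 1.149, -0.155], TCP at [0.201, -0.592, 0.231] pointing down, gripper open.
Joint ranges: [-3.08, 3.08], [-0.24, 2.05], [-1.43, 1.35], [0, 2.5], [-1.52, 4.66], [0.17, 1.96], [-2.89, 2.89]. Speed limits (rad/s): [2.39, 2.39, 3.14, 3.14, 3.14, 3.14, 3.14].

### API

Orientations are given as a 3x3 rotation matrix whose columns are the frame's x, y, z axes.
In Python, from rig import state, get_image, camera_params, job_done gives the robot as it stands.
- The arm moves only by the shell command python3 -m inch 'ROWS' [OPENING] [FORCE]. ROWS is a JSON object whose one key "steps" holds a list that holds one entry, the list of rows, each a list of 6 numbers: the shift along the tool's x, y, z in mm, then the turn, a rotation vector about the tool's x, y, z in degrees. In form: {"steps": [[[dx, dy, dz, rx, ry, rz], ...]]}. A call has 1 to 10 rows; each row shifts and turns the commanded pose from where the row before left it, along the tool's axes as they then stand; what a row does not reach is not made up. A row lasts 1/10 s, in which the tool goes at most 50 mm and 8.59 degrees, less where a joint would pass 70% of its speed; a pose out of reach is approached as far as the arm can. A call with a gripper value outside its range is refused whole. OPENING is the opening, from 0 (shut) to 1 (fully open), set as the call begins (- or left out, the last holds). The fingers move at their own pace and stop on an object; FORCE is the grip in N (left out, the last holds). Time passes only in rows, so rows that do not move let the fingers close. It gives the time, the measured TCP pose, the force, the opening and the grip force at its end, in the units of the state.
- state(): the state, without advancing time (a new reading comes with each control period).
- get_image(name): name is "scene" or "side" or "wrist"; returns (picture, depth): 420x560x3 uint8, red, green, blue; 420x560 float32, m along the optical axis (not along the pixel's ray), 0 where there is no reading.
- camera_params(name): a dict with "intrinsics" (3x3 intrinsics, pixels), "position" and "attitude" of the camera in the world; the wrist camera has in their place "hand_eye" (4x4, takes a point from camera to tool coordinates, whose origin is the TCP and whose axes are the flange's). Camera axes: x right, y down, z forward; pixel columns grow to the right and rows downward; lengths in m; the calibration is good to about 2 mm. A picture is of the moment at which its call begins: read the wrist's pose just before it. camera_params takes no time and is no camera call.
- job_done(): hands the job in; it is judged then, once.
The state is a dict: "clock": time; "qpos": joint angles; "joint_vel": joint speeds; "effort": joint torques, N m; "eef_pos": TCP position; "eef_rot": TCP orientation; "force": force on the tool from outside, world axes, zero at the start; "torque": the same for the moment, N m; "width": opening from 0.0 (shut) to 1.0 (fully open); "gripper_force": force on a finger pad.
Only numpy, scipy, OpenCV 4.12 (cv2) and the standard library are available. Lean on these libraries where they do the work, as an engineer would, in place of code of your own. Each camera call takes 0.05 s, during which the arm holds its last target. There are 200 camera calls.

### The job

Change over the samples on this lab bench: the conical flask has to stand on the stirrer and the squat jar on the balance, and the two vessels standing there now come off, the steel beaker onto the square tile and the tall bottle onto the round cork mat. Every place takes one vessel only, so park one in the empty tray on the way where you need to. Keep the vessels upright, set each one down without dropping it, in the middle of its place, and do not disturb the clamped glass cell.

Things in the scene. Friction and masses are not known exactly. Their poses are not given: they have to be found in the camera images.
- flask: Conical clear-glass flask with a white screw cap, 110 mm tall, about 160 g. Base 68 mm across, narrowing to a 32 mm neck at 74 mm height; the cap is 38 mm in diameter, from 84 to 110 mm height (best gripped there). Origin: centre of its underside; z up.
- jar: Squat round jar, white plastic with a black screw lid, closed: 62 mm in diameter (lid 63 mm, from 44 mm height up), 60 mm tall, about 200 g. Origin: centre of its underside; z up.
- beaker: Open cylindrical stainless steel beaker, 60 mm outside diameter, 86 mm tall with a small rolled rim, wall 3 mm, about 160 g, empty. Origin: centre of its underside; z up.
- bottle: Tall slim amber glass bottle with a black cap: body 50 mm in diameter up to 86 mm height, shoulder up to 98 mm, cap 33 mm in diameter from 98 to 118 mm; about 200 g. Origin: centre of its underside; z up.
- stirrer: Hotplate stirrer, grey housing 140 mm wide with two black knobs on its front; its place is the flat square white ceramic top plate, 130 x 130 mm. Origin: on the bench right under the middle of the plate; the plate's top is 82 mm above it, and is the instrument's highest part. Its x axis points to the knobs; the housing reaches from -70 to +166 mm along x. Fixed.
- balance: Bench balance, white housing 180 mm wide with a display on its front; its place is the flat round steel pan, 120 mm in diameter. Origin: on the bench right under the middle of the pan; the pan's top is 82 mm above it, and is the instrument's highest part. Its x axis points to the display; the housing reaches from -85 to +160 mm along x. Fixed; the pan does not give.
- tile: Flat square white ceramic tile lying on the bench, 104 x 104 mm, 10 mm thick: a place for a vessel. Origin: centre of its underside, so its top is 10 mm above. Fixed.
- cork_mat: Flat round cork mat lying on the bench, 104 mm in diameter, 10 mm thick: a place for a vessel. Origin: centre of its underside, so its top is 10 mm above. Fixed.
- tray: Shallow square black tray on the bench, empty at the start: the free spot. 130 x 130 mm outside, walls 4 mm thick and 12 mm high, inner floor 4 mm above the bench. Origin: centre of its underside. Fixed.
- glass_cell: Bystander: a two-chamber glass cell clamped between two white end plates with two threaded rods, about 170 x 80 mm and 80 mm tall, standing loose on the bench beside the instruments. Origin: centre of its underside; x along the rods. Leave it where it is.
Things that resemble listed ones, but are neither listed nor needed, are in the scene too. Leave any yellow look-alike of the flask alone.

How it is judged:
At the end, for the whole second after the job is handed in: The flask stands on the stirrer's plate, the jar on the balance's pan, the beaker on the tile and the bottle on the cork mat, each upright (within 0.1 rad), its centre within 15 mm of the middle of its place, its underside at the height of that place's top (within 6 mm), and at rest (horizontal distance between flask and stirrer below 0.015 m and height (world z) of flask between 0.076 and 0.088 m and angle between each of flask, jar, beaker, bottle's own z axis and vertical below 0.1 rad and linear speed of each of flask, jar, beaker, bottle below 0.02 m/s and angular speed of each of flask, jar, beaker, bottle below 0.2 rad/s and horizontal distance between jar and balance below 0.015 m and height (world z) of jar between 0.076 and 0.088 m and horizontal distance between beaker and tile below 0.015 m and height (world z) of beaker between 0.004 and 0.016 m and horizontal distance between bottle and cork_mat below 0.015 m and height (world z) of bottle between 0.004 and 0.016 m); the robot touches nothing.
It fails at once if a vessel is tipped more than about 35 degrees (angle between any of flask, jar, beaker, bottle's own z axis and vertical above 0.6 rad).
It fails at once if a vessel is dropped, thrown or knocked away: it moves faster than 0.6 m/s (a free fall of about 18 mm) while the fingers do not touch it ((linear speed of flask above 0.6 m/s and contact force between the fingers and flask below 0.01 N) or (linear speed of jar above 0.6 m/s and contact force between the fingers and jar below 0.01 N) or (linear speed of beaker above 0.6 m/s and contact force between the fingers and beaker below 0.01 N) or (linear speed of bottle above 0.6 m/s and contact force between the fingers and bottle below 0.01 N)).
It fails at once if the glass cell is disturbed: shifted by more than 15 mm or tilted by more than about 17 degrees (distance of glass_cell from where it was at the start of the episode above 0.015 m or angle between glass_cell's own z axis and vertical above 0.3 rad).
It also fails if it takes over 144 s, if anything falls off the work surface, if the arm or the gripper's body presses on something with over 40 N, if the wrist force passes 120 N, or if a joint passes its speed limit or range.

## Working session

There is one attempt and no reset: what is moved stays moved. The work goes in short steps, Python scripts to look and compute and a shell command to move; the robot and the scene stay as the last step left them, time stands still between calls to the robot, and variables do not carry over. Pictures are saved under pics/ and viewed, at most 14 in all, crops included, and the job is handed in when it is done.

```bash
ls; mkdir -p pics
python3 - <<'E'
from rig import *
import cv2,numpy as np
np.set_printoptions(precision=4,suppress=True)
s=state();print(s['clock'],s['eef_pos'],s['eef_rot'],s['width'])
for n in ['scene','side']:
    im,d=get_image(n);cv2.imwrite(f'pics/{n}0.png',im[:,:,::-1]);np.savez(f'/tmp/{n}0.npz',im=im,d=d)
    print(camera_params(n),(d>0).mean())
print(camera_params('wrist'))
E
```

```text
pics
0.0 [ 0.2004 -0.5915  0.2304] [[ 0.9471  0.321  -0.0006]
 [ 0.321  -0.9471  0.0018]
 [-0.     -0.0019 -1.    ]] 1.0028833768143788
{'intrinsics': array([[411.6913,   0.    , 286.4126],
       [  0.    , 411.6913, 209.1237],
       [  0.    ,   0.    ,   1.    ]]), 'position': array([1.0506, 0.1912, 0.6244]), 'attitude': array([[-0.4553,  0.5672, -0.6863],
       [ 0.8902,  0.3025, -0.3405],
       [ 0.0145, -0.766 , -0.6427]])} 0.9960416666666667
{'intrinsics': array([[481.1764,   0.    , 280.121 ],
       [  0.    , 481.1764, 212.1546],
       [  0.    ,   0.    ,   1.    ]]), 'position': array([0.1861, 0.8791, 0.7362]), 'attitude': array([[-0.9554, -0.1675,  0.2431],
       [-0.2951,  0.5257, -0.7978],
       [ 0.0058, -0.834 , -0.5517]])} 0.995875850340136
{'intrinsics': array([[376.2446,   0.    , 274.6327],
       [  0.    , 376.2446, 207.6428],
       [  0.    ,   0.    ,   1.    ]]), 'hand_eye': array([[ 0.0005, -0.9567, -0.2911,  0.073 ],
       [ 1.    ,  0.0002,  0.0011,  0.0004],
       [-0.001 , -0.2911,  0.9567, -0.143 ],
       [ 0.    ,  0.    ,  0.    ,  1.    ]])}
```

View pics/scene0.png

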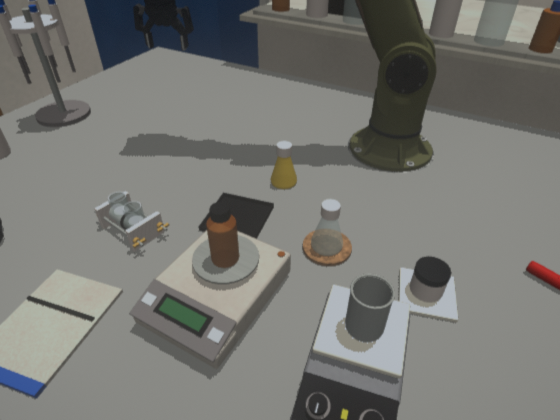

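View pics/side0.png

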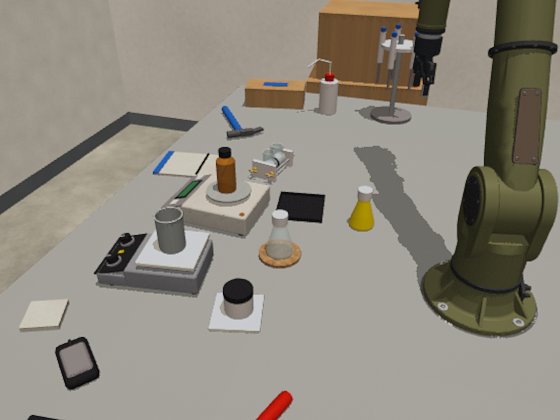

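The scene view shows a clear flask with a white cap on the cork mat at (328,232), and a yellow look-alike at (284,165). The jar stands on the tile at (430,280), the beaker on the stirrer at (368,308) and the bottle on the balance pan at (224,238). The empty tray is at (237,214) and the glass cell at (128,217). The side view agrees: flask (280,238), yellow flask (363,208), jar (238,300), beaker (170,230), bottle (226,172), tray (302,206).

There are two flask candidates, at scene (328,232) and (284,165). The clear one at (328,232) fits, since the yellow one is to be left alone. I'll measure next and confirm this with a crop.

```bash
cat > m.py <<'E'
import numpy as np,cv2
from scipy.optimize import least_squares
from rig import *
np.set_printoptions(precision=4,suppress=True)
def cloud(n,d):
    p=camera_params(n);K=p['intrinsics'];v,u=np.indices(d.shape)
    c=np.dstack([(u-K[0,2])/K[0,0]*d,(v-K[1,2])/K[1,1]*d,d])
    w=c@p['attitude'].T+p['position'];w[d==0]=np.nan;return w
def ray(n,uv,z):
    p=camera_params(n);K=p['intrinsics'];r=p['attitude']@np.linalg.solve(K,[uv[0],uv[1],1.])
    return p['position']+r*(z-p['position'][2])/r[2]
def circ(P,r=None):
    c=np.nanmean(P,0)[:2]
    f=lambda q:np.hypot(*(P[:,:2]-q[:2]).T)-(r if r else q[2])
    return least_squares(f,[*c,.03] if r is None else c,loss='soft_l1',f_scale=.002).x
E
python3 - <<'E'
from m import *
W={};I={}
for n in ['scene','side']:
    z=np.load(f'/tmp/{n}0.npz');W[n]=cloud(n,z['d']);I[n]=z['im']
seeds=dict(bottle=(224,250),flask=(330,232),jar=(430,285),beaker=(368,320),tray=(237,214),cell=(128,217))
c0={k:W['scene'][v[1],v[0]] for k,v in seeds.items()}
print(c0)
def slab(n,c,r,z0,z1):
    P=W[n].reshape(-1,3);m=(np.hypot(*(P[:,:2]-c[:2]).T)<r)&(P[:,2]>z0)&(P[:,2]<z1);return P[m]
for k,R,z0,z1 in [('bottle',.025,.1,.16),('beaker',.03,.1,.155),('jar',.031,.018,.05),('flask',.019,.098,.116)]:
    for n in W:
        P=slab(n,c0[k],.06,z0,z1);print(k,n,len(P),circ(P,R))
def top(name,c,r,z0,z1):
    for n in W:
        P=slab(n,c,r,z0,z1);b=cv2.minAreaRect((P[:,:2]*1000).astype(np.float32));print(name,n,len(P),'z',np.median(P[:,2]),b)
top('stirrer',c0['beaker'],.11,.079,.086)
top('tile',c0['jar'],.09,.007,.013)
top('cork',c0['flask'],.07,.007,.013)
top('pan',c0['bottle'],.065,.079,.086)
top('tray',c0['tray'],.1,.0095,.015)
top('cell',c0['cell'],.13,.02,.1)
im=I['scene'][120:270,240:400,::-1];cv2.imwrite('pics/crop0.png',cv2.resize(im,None,fx=4,fy=4,interpolation=cv2.INTER_CUBIC))
E
```

```text
{'bottle': array([ 0.6632, -0.1164,  0.1266]), 'flask': array([0.4776, 0.0041, 0.0671]), 'jar': array([0.5133, 0.2099, 0.0594]), 'beaker': array([0.6925, 0.1438, 0.1388]), 'tray': array([ 0.458 , -0.2296,  0.0048]), 'cell': array([ 0.6301, -0.3781,  0.0673])}
bottle scene 733 [ 0.6445 -0.1311]
bottle side 394 [ 0.6414 -0.1309]
beaker scene 1652 [0.6651 0.1361]
beaker side 667 [0.661  0.1367]
jar scene 409 [0.4818 0.2062]
jar side 245 [0.4794 0.2063]
flask scene 139 [ 0.4588 -0.0069]
flask side 97 [ 0.4562 -0.0066]
stirrer scene 4264 z 0.08184147964627297 ((663.4445190429688, 135.23487854003906), (130.85159301757812, 129.7407684326172), 8.731745719909668)
stirrer side 1405 z 0.08134672531906517 ((658.0003662109375, 138.28675842285156), (130.4090118408203, 135.33111572265625), 9.504891395568848)
tile scene 1376 z 0.0097338501220256 ((486.0654296875, 210.57957458496094), (103.89476013183594, 104.1173095703125), 13.41352653503418)
tile side 1037 z 0.009278947732929255 ((508.16070556640625, 219.02947998046875), (158.6969451904297, 105.5255355834961), 13.709125518798828)
cork scene 660 z 0
[... 384 characters left out ...]
94702911376953)
pan side 386 z 0.08121913626459176 ((646.893798828125, -116.50694274902344), (95.69894409179688, 94.9058837890625), 5.782815933227539)
tray scene 240 z 0.011584761050429992 ((465.822998046875, -223.7098388671875), (131.38470458984375, 132.21546936035156), 10.014917373657227)
tray side 144 z 0.011085831023299464 ((462.0877685546875, -221.8792724609375), (130.3077850341797, 137.1459503173828), 9.202783584594727)
cell scene 1991 z 0.05049360410520154 ((605.4241943359375, -405.585693359375), (169.0078125, 88.16454315185547), 77.31082916259766)
cell side 838 z 0.04799584992948863 ((604.1741943359375, -404.72247314453125), (172.15130615234375, 89.44278717041016), 79.67784881591797)
```

View pics/crop0.png

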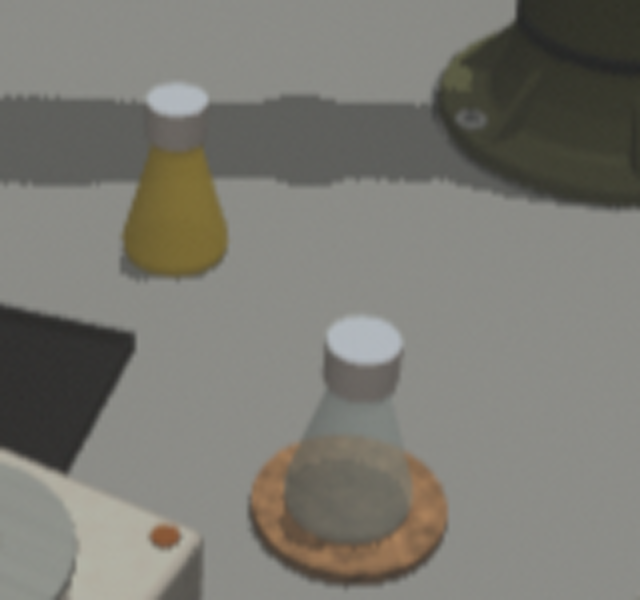

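The crop shows the clear-liquid flask on the cork mat at crop (350,450), scene (328,232). The yellow one at crop (175,180) is the look-alike. Next I'll fit the two round places and make the first move, a lift and a yaw alignment.

```bash
python3 - <<'E'
from m import *
for k,c,r,z0,z1,R in [('pan',(.646,-.128),.085,.079,.086,.06),('cork',(.46,-.005),.07,.007,.013,.052)]:
    for n in ['scene','side']:
        z=np.load(f'/tmp/{n}0.npz');P=cloud(n,z['d']).reshape(-1,3)
        P=P[(np.hypot(*(P[:,:2]-c).T)<r)&(P[:,2]>z0)&(P[:,2]<z1)]
        h=cv2.convexHull((P[:,:2]*1000).astype(np.float32))[:,0]/1000
        q=circ(h,R);print(k,n,len(h),q,np.sort(np.hypot(*(h-q).T)-R).round(3)[[0,len(h)//4,len(h)//2,-1]])
E
python3 -m inch '{"steps": [[[0,0,-25,0,0,-6],[0,0,-25,0,0,-6],[0,0,-20,0,0,-6.7]]]}' 1 60
python3 -c "
from m import *
s=state();print(s['clock'],s['eef_pos'],s['eef_rot'],s['qpos'])"
```

```text
pan scene 38 [ 0.6415 -0.1324] [-0.002 -0.001 -0.     0.001]
pan side 28 [ 0.6369 -0.1303] [-0.002 -0.001 -0.001  0.002]
cork scene 33 [ 0.4598 -0.0051] [-0.002 -0.001 -0.001  0.001]
cork side 24 [ 0.4547 -0.003 ] [-0.003 -0.001  0.     0.001]
clock: 0.4
eef_pos: [0.2006, -0.5919, 0.3021]
eef_rot: [[0.791, 0.611, -0.0], [0.611, -0.791, 0.0], [0.0, -0.0, -1.0]]
force: [-0.0, -0.5, 0.3]
width: 1.0
gripper_force: 0.0
0.4 [ 0.2006 -0.5919  0.3021] [[ 0.7915  0.6112 -0.0001]
 [ 0.6112 -0.7915  0.0002]
 [ 0.0001 -0.0002 -1.    ]] [ 1.3993  0.4707 -0.3264  1.3757  0.1507  1.3197  0.1554]
```

```bash
python3 -m inch '{"steps": [[[0,0,0,0,0,7.54],[0,0,0,0,0,7.54],[0,0,0,0,0,7.54],[0,0,0,0,0,7.54],[0,0,0,0,0,7.54]]]}' 1 60
python3 -m inch '{"steps": [[[27,-29,0,0,0,0],[27,-29,0,0,0,0],[27,-29,0,0,0,0],[27,-29,0,0,0,0],[27,-29,0,0,0,0],[27,-29,0,0,0,0],[27,-29,0,0,0,0],[27,-29,0,0,0,0],[27,-29,0,0,0,0],[27,-29,0,0,0,0]]]}'
python3 -m inch '{"steps": [[[27,-29,0,0,0,0],[27,-29,0,0,0,0],[27,-29,0,0,0,0],[27,-29,0,0,0,0],[27,-29,0,0,0,0],[20,-15,0,0,0,0],[0,0,0,0,0,0]]]}'
python3 -c "
from m import *
s=state();print(s['clock'],s['eef_pos'],s['eef_rot'],s['qpos'])"
```

```text
clock: 0.9
eef_pos: [0.2005, -0.5917, 0.3008]
eef_rot: [[1.0, -0.01, -0.0], [-0.01, -1.0, 0.001], [-0.0, -0.001, -1.0]]
force: [0.2, -0.1, -0.2]
width: 0.999
gripper_force: 0.0
clock: 1.9
eef_pos: [0.4727, -0.3019, 0.301]
eef_rot: [[1.0, -0.005, -0.001], [-0.005, -1.0, 0.0], [-0.001, -0.0, -1.0]]
force: [-0.6, -0.2, -0.1]
width: 1.0
gripper_force: 0.0
clock: 2.6
eef_pos: [0.6298, -0.1395, 0.3]
eef_rot: [[1.0, 0.001, -0.001], [0.001, -1.0, 0.003], [-0.001, -0.003, -1.0]]
force: [-0.1, -0.3, 1.0]
width: 1.001
gripper_force: 0.0
2.6 [ 0.6298 -0.1395  0.3   ] [[ 1.      0.0011 -0.0006]
 [ 0.0011 -1.      0.003 ]
 [-0.0006 -0.003  -1.    ]] [ 0.3624  0.5063 -0.3171  1.3194  0.1529  1.3408 -1.5221]
```

```bash
python3 -m inch '{"steps": [[[13,-8.5,0,0,0,0],[0,0,0,0,0,0],[0,0,25,0,0,0],[0,0,25,0,0,0],[0,0,25,0,0,0],[0,0,25,0,0,0],[0,0,25,0,0,0],[0,0,25,0,0,0],[0,0,15,0,0,0],[0,0,0,0,0,0]]]}'
python3 -m inch '{"steps": [[[0,0,0,0,0,0],[0,0,0,0,0,0],[0,0,0,0,0,0],[0,0,0,0,0,0],[0,0,0,0,0,0],[0,0,0,0,0,0],[0,0,0,0,0,0],[0,0,0,0,0,0]]]}' 0.3 50
```

```text
clock: 3.6
eef_pos: [0.6383, -0.1368, 0.1339]
eef_rot: [[1.0, -0.006, -0.005], [-0.006, -1.0, 0.0], [-0.005, -0.0, -1.0]]
force: [-0.6, 0.2, 0.2]
width: 0.997
gripper_force: 0.0
clock: 4.4
eef_pos: [0.6418, -0.135, 0.1382]
eef_rot: [[1.0, -0.004, 0.003], [-0.004, -1.0, 0.0], [0.003, -0.0, -1.0]]
force: [-0.7, 2.2, 5.5]
width: 0.577
gripper_force: 51.1
```

```bash
python3 -m inch '{"steps": [[[0,0,-8,0,0,0],[0,0,-15,0,0,0],[0,0,-20,0,0,0],[-20,10,0,0,0,0],[-26,13,0,0,0,0],[-26,13,0,0,0,0],[-26,13,0,0,0,0],[-26,13,0,0,0,0],[-26,13,0,0,0,0],[-20,9,0,0,0,0]]]}'
python3 -m inch '{"steps": [[[-8,3.5,0,0,0,0],[0,0,0,0,0,0],[0,0,0,0,0,0],[0,0,0,0,0,0]]]}'
```

```text
clock: 5.4
eef_pos: [0.4683, -0.2201, 0.1797]
eef_rot: [[1.0, -0.006, -0.001], [-0.006, -1.0, -0.001], [-0.001, 0.001, -1.0]]
force: [-0.0, -0.6, -2.4]
width: 0.576
gripper_force: 51.6
clock: 5.8
eef_pos: [0.4638, -0.2214, 0.1794]
eef_rot: [[1.0, -0.003, 0.001], [-0.003, -1.0, 0.0], [0.001, -0.0, -1.0]]
force: [-0.7, 1.0, -2.0]
width: 0.574
gripper_force: 51.6
```

```bash
python3 -m inch '{"steps": [[[0,0,15,0,0,0],[0,0,20,0,0,0],[0,0,20,0,0,0],[0,0,20,0,0,0],[0,0,20,0,0,0],[0,0,12,0,0,0],[0,0,6,0,0,0],[0,0,2,0,0,0],[0,0,0,0,0,0],[0,0,0,0,0,0]]]}'
python3 -m inch '{"steps": [[[0,0,1,0,0,0],[0,0,1,0,0,0],[0,0,0,0,0,0],[0,0,0,0,0,0]]]}'
```

```text
clock: 6.8
eef_pos: [0.4629, -0.2223, 0.065]
eef_rot: [[1.0, -0.005, 0.001], [-0.005, -1.0, -0.001], [0.001, 0.001, -1.0]]
force: [0.1, 0.6, -2.2]
width: 0.576
gripper_force: 51.6
clock: 7.2
eef_pos: [0.4624, -0.2222, 0.0624]
eef_rot: [[1.0, -0.005, 0.0], [-0.005, -1.0, -0.0], [0.0, 0.0, -1.0]]
force: [0.9, -0.8, -2.6]
width: 0.577
gripper_force: 51.6
```

```bash
python3 -m inch '{"steps": [[[0,0,1,0,0,0],[0,0,1,0,0,0],[0,0,0,0,0,0],[0,0,0,0,0,0]]]}'
python3 -m inch '{"steps": [[[0,0,1,0,0,0],[0,0,1,0,0,0],[0,0,0,0,0,0],[0,0,0,0,0,0]]]}'
```

```text
clock: 7.6
eef_pos: [0.4624, -0.2222, 0.0603]
eef_rot: [[1.0, -0.005, 0.0], [-0.005, -1.0, 0.0], [0.0, -0.0, -1.0]]
force: [0.0, 0.2, -2.0]
width: 0.575
gripper_force: 51.6
clock: 8.0
eef_pos: [0.4635, -0.2221, 0.06]
eef_rot: [[1.0, -0.004, 0.003], [-0.004, -1.0, -0.001], [0.003, 0.001, -1.0]]
force: [-1.9, 1.7, 15.9]
width: 0.574
gripper_force: 52.5
```

```bash
python3 -m inch '{"steps": [[[0,0,-1,0,0,0],[0,0,0,0,0,0],[0,0,0,0,0,0],[0,0,0,0,0,0],[0,0,0,0,0,0],[0,0,-15,0,0,0],[0,0,-30,0,0,0],[0,0,-40,0,0,0],[0,0,-40,0,0,0],[0,0,-35,0,0,0]]]}' 1
python3 -m inch '{"steps": [[[1.5,-38,0,0,0,0],[1.5,-39,0,0,0,0],[1.5,-39,0,0,0,0],[1.5,-39,0,0,0,0],[1.5,-39,0,0,0,0],[1.5,-39,0,0,0,0],[1.5,-39,0,0,0,0],[1.5,-39,0,0,0,0],[1.5,-39,0,0,0,0],[1.5,-39,0,0,0,0]]]}'
python3 -m inch '{"steps": [[[2,-29,0,0,0,0],[0,-10,0,0,0,0],[0,0,0,0,0,0],[0,0,0,0,0,0]]]}'
python3 - <<'E'
from m import *
im,d=get_image('scene');cv2.imwrite('pics/s1.png',im[:,:,::-1])
im,d=get_image('wrist');cv2.imwrite('pics/w1.png',im[:,:,::-1])
E
```

```text
clock: 9.0
eef_pos: [0.4624, -0.2221, 0.2212]
eef_rot: [[1.0, -0.005, 0.001], [-0.005, -1.0, -0.0], [0.001, 0.0, -1.0]]
force: [0.9, 0.2, -0.5]
width: 1.004
gripper_force: 0.0
clock: 10.0
eef_pos: [0.4791, 0.1682, 0.2192]
eef_rot: [[1.0, -0.005, 0.0], [-0.005, -1.0, -0.0], [0.0, 0.0, -1.0]]
force: [0.6, 0.2, 0.0]
width: 1.0
gripper_force: 0.0
clock: 10.4
eef_pos: [0.4815, 0.2042, 0.219]
eef_rot: [[1.0, -0.006, -0.001], [-0.006, -1.0, -0.001], [-0.001, 0.001, -1.0]]
force: [-1.1, -0.2, 0.0]
width: 1.0
gripper_force: 0.0
```

View pics/s1.png

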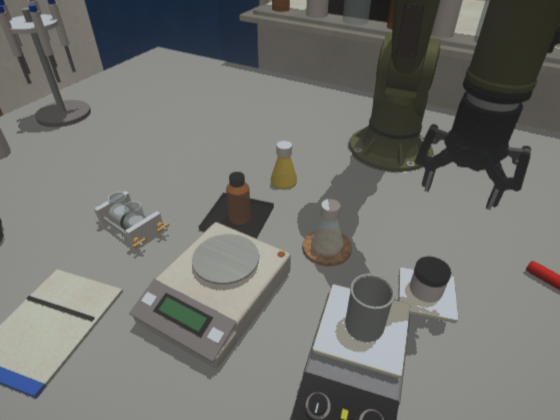

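The scene picture shows the bottle upright in the tray at (238,203) and the pan clear at (225,260). Next is the jar.

```bash
python3 -m inch '{"steps": [[[0,-2,25,0,0,0],[0,0,30,0,0,0],[0,0,30,0,0,0],[0,0,25,0,0,0],[0,0,20,0,0,0],[0,0,20,0,0,0],[0,0,15,0,0,0],[0,0,12,0,0,0],[0,0,6,0,0,0],[0,0,0,0,0,0]]]}'
python3 -m inch '{"steps": [[[0,0,0,0,0,0],[0,0,0,0,0,0],[0,0,0,0,0,0],[0,0,0,0,0,0],[0,0,0,0,0,0],[0,0,0,0,0,0],[0,0,0,0,0,0]]]}' 0.5 60
python3 - <<'E'
from m import *
for n in ['scene','side']:
    im,d=get_image(n);P=cloud(n,d).reshape(-1,3)
    P=P[(np.hypot(*(P[:,:2]-(.64,-.131)).T)<.08)&(P[:,2]>.079)&(P[:,2]<.086)]
    h=cv2.convexHull((P[:,:2]*1000).astype(np.float32))[:,0]/1000;print(n,circ(h,.06),circ(h))
E
```

```text
clock: 11.5
eef_pos: [0.4814, 0.2071, 0.0359]
eef_rot: [[1.0, -0.006, -0.001], [-0.006, -1.0, -0.001], [-0.001, 0.001, -1.0]]
force: [-0.4, 0.1, 0.7]
width: 0.998
gripper_force: 0.0
clock: 12.2
eef_pos: [0.482, 0.2077, 0.0375]
eef_rot: [[1.0, -0.005, 0.002], [-0.005, -1.0, 0.0], [0.002, -0.0, -1.0]]
force: [-1.3, -1.1, 5.8]
width: 0.722
gripper_force: 64.1
scene [ 0.6416 -0.1327] [ 0.6416 -0.1326  0.0598]
side [ 0.6351 -0.1316] [ 0.6304 -0.1342  0.065 ]
```

```bash
python3 -m inch '{"steps": [[[0,0,-8,0,0,0],[0,0,-20,0,0,0],[0,0,-30,0,0,0],[0,0,-30,0,0,0],[0,0,-30,0,0,0],[0,0,-32,0,0,0],[6,13,0,0,0,0],[12,26,0,0,0,0],[12,26,0,0,0,0],[12,26,0,0,0,0]]]}'
python3 -m inch '{"steps": [[[12,26,0,0,0,0],[12,26,0,0,0,0],[12,26,0,0,0,0],[12,26,0,0,0,0],[12,26,0,0,0,0],[12,26,0,0,0,0],[12,26,0,0,0,0],[12,26,0,0,0,0],[12,26,0,0,0,0],[12,26,0,0,0,0]]]}'
python3 -m inch '{"steps": [[[0,0,0,0,0,0],[0,0,0,0,0,0],[0,0,0,0,0,0]]]}'
```

```text
clock: 13.3
eef_pos: [0.5229, 0.1147, 0.1859]
eef_rot: [[1.0, -0.005, -0.001], [-0.005, -1.0, -0.001], [-0.001, 0.001, -1.0]]
force: [0.4, -0.4, -1.7]
width: 0.717
gripper_force: 66.0
clock: 14.3
eef_pos: [0.6413, -0.146, 0.1854]
eef_rot: [[1.0, -0.005, -0.002], [-0.005, -1.0, -0.0], [-0.002, 0.0, -1.0]]
force: [1.0, 0.0, -3.4]
width: 0.719
gripper_force: 66.0
clock: 14.6
eef_pos: [0.6411, -0.1431, 0.1858]
eef_rot: [[1.0, -0.004, -0.001], [-0.004, -1.0, 0.001], [-0.001, -0.001, -1.0]]
force: [-0.3, 0.7, -1.9]
width: 0.719
gripper_force: 66.1
```

```bash
python3 -m inch '{"steps": [[[-2,-11,0,0,0,0],[0,0,15,0,0,0],[0,0,20,0,0,0],[0,0,20,0,0,0],[0,0,12,0,0,0],[0,0,5,0,0,0],[0,0,1,0,0,0],[0,0,0,0,0,0],[0,0,0,0,0,0],[0,0,0,0,0,0]]]}'
python3 -m inch '{"steps": [[[0,0,1,0,0,0],[0,0,1,0,0,0],[0,0,0,0,0,0],[0,0,0,0,0,0]]]}'
```

```text
clock: 15.6
eef_pos: [0.6403, -0.1331, 0.1141]
eef_rot: [[1.0, -0.005, 0.001], [-0.005, -1.0, -0.0], [0.001, 0.0, -1.0]]
force: [-0.2, 0.0, -2.2]
width: 0.721
gripper_force: 66.1
clock: 16.0
eef_pos: [0.6398, -0.133, 0.1112]
eef_rot: [[1.0, -0.005, -0.0], [-0.005, -1.0, 0.0], [-0.0, -0.0, -1.0]]
force: [-0.2, 0.3, -1.5]
width: 0.721
gripper_force: 66.1
```

```bash
python3 -m inch '{"steps": [[[0,0,1,0,0,0],[0,0,1,0,0,0],[0,0,0,0,0,0],[0,0,0,0,0,0]]]}'
python3 -m inch '{"steps": [[[0,0,1,0,0,0],[0,0,0,0,0,0],[0,0,0,0,0,0]]]}'
```

```text
clock: 16.4
eef_pos: [0.6399, -0.133, 0.1096]
eef_rot: [[1.0, -0.005, 0.0], [-0.005, -1.0, -0.0], [0.0, 0.0, -1.0]]
force: [-1.8, -0.2, 1.8]
width: 0.72
gripper_force: 66.4
clock: 16.7
eef_pos: [0.6399, -0.1331, 0.1095]
eef_rot: [[1.0, -0.005, 0.001], [-0.005, -1.0, -0.0], [0.001, 0.0, -1.0]]
force: [-4.1, -0.5, 9.2]
width: 0.719
gripper_force: 67.2
```

```bash
python3 -m inch '{"steps": [[[0,0,-1,0,0,0],[0,0,0,0,0,0],[0,0,0,0,0,0],[0,0,0,0,0,0],[0,0,0,0,0,0],[0,0,-15,0,0,0],[0,0,-30,0,0,0],[0,0,-40,0,0,0],[0,0,-40,0,0,0],[0,0,-25,0,0,0]]]}' 1
python3 -m inch '{"steps": [[[3,-34,0,0,0,0],[3,-34,0,0,0,0],[3,-34,0,0,0,0],[3,-34,0,0,0,0],[3,-34,0,0,0,0],[3,-34,0,0,0,0],[3,-34,0,0,0,0],[2,-31,0,0,0,0],[0,0,0,0,0,0],[0,0,0,0,0,0]]]}'
```

```text
clock: 17.7
eef_pos: [0.6406, -0.1329, 0.2626]
eef_rot: [[1.0, -0.005, 0.004], [-0.005, -1.0, -0.0], [0.004, 0.0, -1.0]]
force: [0.8, 0.5, 1.0]
width: 1.0
gripper_force: 0.0
clock: 18.7
eef_pos: [0.6639, 0.1368, 0.259]
eef_rot: [[1.0, -0.003, -0.0], [-0.003, -1.0, -0.0], [-0.0, 0.0, -1.0]]
force: [-0.3, -0.3, 0.6]
width: 1.0
gripper_force: 0.0
```

```bash
python3 -m inch '{"steps": [[[0,0,20,0,0,0],[0,0,25,0,0,0],[0,0,25,0,0,0],[0,0,25,0,0,0],[0,0,20,0,0,0],[0,0,16,0,0,0],[0,0,10,0,0,0],[0,0,0,0,0,0],[0,0,0,0,0,0]]]}'
python3 -m inch '{"steps": [[[0,0,0,0,0,0],[0,0,0,0,0,0],[0,0,0,0,0,0],[0,0,0,0,0,0],[0,0,0,0,0,0],[0,0,0,0,0,0],[0,0,0,0,0,0]]]}' 0.45 50
python3 - <<'E'
from m import *
for n in ['scene','side']:
    im,d=get_image(n);P=cloud(n,d).reshape(-1,3);cv2.imwrite(f'pics/{n}2.png',im[:,:,::-1])
    P=P[(np.hypot(*(P[:,:2]-(.486,.2105)).T)<.075)&(P[:,2]>.0055)&(P[:,2]<.014)]
    print(n,cv2.minAreaRect((P[:,:2]*1000).astype(np.float32)))
E
```

```text
clock: 19.6
eef_pos: [0.6646, 0.1352, 0.1189]
eef_rot: [[1.0, -0.006, 0.001], [-0.006, -1.0, -0.0], [0.001, 0.0, -1.0]]
force: [0.6, -0.2, 0.3]
width: 0.997
gripper_force: 0.0
clock: 20.3
eef_pos: [0.6648, 0.1361, 0.1198]
eef_rot: [[1.0, -0.005, 0.002], [-0.005, -1.0, 0.0], [0.002, -0.0, -1.0]]
force: [-1.7, -0.5, 6.3]
width: 0.7
gripper_force: 53.8
scene ((484.68585205078125, 212.89697265625), (106.51225280761719, 99.5155258178711), 13.450244903564453)
side ((481.77587890625, 211.60496520996094), (104.06423950195312, 107.6989974975586), 13.545185089111328)
```

View pics/scene2.png

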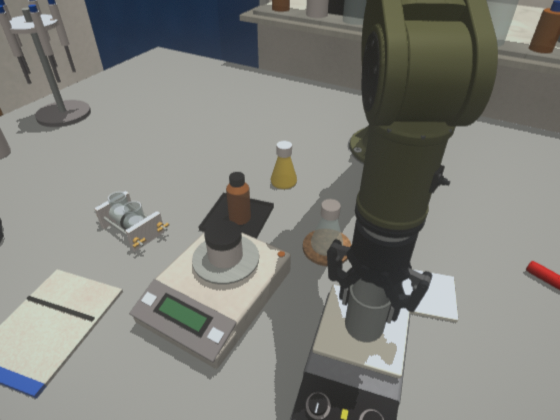

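The scene picture shows the jar upright mid-pan at (225,243) and the beaker between the fingers at (370,305). Next I lift the beaker over to the tile.

```bash
python3 -m inch '{"steps": [[[0,0,-8,0,0,0],[0,0,-18,0,0,0],[0,0,-20,0,0,0],[-11,-5,0,0,0,0],[-22,-9,0,0,0,0],[-22,-9,0,0,0,0],[-22,-9,0,0,0,0],[-22,-9,0,0,0,0],[-22,-9,0,0,0,0],[-22,-9,0,0,0,0]]]}'
python3 -m inch '{"steps": [[[-22,-9,0,0,0,0],[-16,-7,0,0,0,0],[0,0,0,0,0,0],[0,0,10,0,0,0],[0,0,20,0,0,0],[0,0,20,0,0,0],[0,0,20,0,0,0],[0,0,0,0,0,0],[0,0,0,0,0,0]]]}'
```

```text
clock: 21.4
eef_pos: [0.519, 0.1959, 0.1635]
eef_rot: [[1.0, -0.004, -0.001], [-0.004, -1.0, -0.0], [-0.001, 0.0, -1.0]]
force: [0.3, 0.1, -1.6]
width: 0.706
gripper_force: 54.3
clock: 22.3
eef_pos: [0.4838, 0.2112, 0.0938]
eef_rot: [[1.0, -0.006, -0.001], [-0.006, -1.0, -0.0], [-0.001, 0.0, -1.0]]
force: [-0.5, -0.5, -0.5]
width: 0.7
gripper_force: 54.7
```

```bash
python3 -m inch '{"steps": [[[0,0,15,0,0,0],[0,0,15,0,0,0],[0,0,9,0,0,0],[0,0,3,0,0,0],[0,0,1,0,0,0],[0,0,1,0,0,0],[0,0,0,0,0,0],[0,0,0,0,0,0],[0,0,0,0,0,0]]]}'
python3 -m inch '{"steps": [[[0,0,1,0,0,0],[0,0,0.5,0,0,0],[0,0,0,0,0,0],[0,0,0,0,0,0]]]}'
```

```text
clock: 23.2
eef_pos: [0.4837, 0.2118, 0.0506]
eef_rot: [[1.0, -0.005, 0.0], [-0.005, -1.0, 0.0], [0.0, -0.0, -1.0]]
force: [-0.2, 0.3, -1.2]
width: 0.699
gripper_force: 54.7
clock: 23.6
eef_pos: [0.4835, 0.2117, 0.0487]
eef_rot: [[1.0, -0.005, -0.0], [-0.005, -1.0, 0.0], [-0.0, -0.0, -1.0]]
force: [0.1, 0.0, -1.5]
width: 0.704
gripper_force: 54.7
```

```bash
python3 -m inch '{"steps": [[[0,0,1,0,0,0],[0,0,0.5,0,0,0],[0,0,0,0,0,0],[0,0,0,0,0,0]]]}'
python3 -m inch '{"steps": [[[0,0,1,0,0,0],[0,0,0,0,0,0],[0,0,0,0,0,0]]]}'
```

```text
clock: 24.0
eef_pos: [0.4836, 0.2118, 0.0477]
eef_rot: [[1.0, -0.005, 0.0], [-0.005, -1.0, 0.0], [0.0, -0.0, -1.0]]
force: [-1.1, -0.3, 6.0]
width: 0.703
gripper_force: 55.1
clock: 24.3
eef_pos: [0.4836, 0.2119, 0.0476]
eef_rot: [[1.0, -0.005, 0.001], [-0.005, -1.0, -0.0], [0.001, 0.0, -1.0]]
force: [-4.4, -1.2, 16.3]
width: 0.704
gripper_force: 55.9
```

```bash
python3 -m inch '{"steps": [[[0,0,-1.5,0,0,0],[0,0,0,0,0,0],[0,0,0,0,0,0],[0,0,0,0,0,0],[0,0,0,0,0,0],[0,0,-15,0,0,0],[0,0,-35,0,0,0],[0,0,-45,0,0,0],[0,0,-45,0,0,0],[0,0,-35,0,0,0]]]}' 1
python3 -m inch '{"steps": [[[-3,31,0,0,0,0],[-4,31,0,0,0,0],[-4,31,0,0,0,0],[-4,31,0,0,0,0],[-4,31,0,0,0,0],[-4,31,0,0,0,0],[-3,33,0,0,0,0],[0,0,0,0,0,0],[0,0,0,0,0,0]]]}'
python3 -c "
from m import *
im,d=get_image('wrist');cv2.imwrite('pics/w3.png',im[:,:,::-1])"
```

```text
clock: 25.3
eef_pos: [0.4836, 0.212, 0.2254]
eef_rot: [[1.0, -0.005, 0.002], [-0.005, -1.0, 0.001], [0.002, -0.001, -1.0]]
force: [1.3, 0.1, -0.9]
width: 0.998
gripper_force: 0.0
clock: 26.2
eef_pos: [0.4563, -0.0076, 0.2228]
eef_rot: [[1.0, -0.007, -0.0], [-0.007, -1.0, 0.0], [-0.0, -0.0, -1.0]]
force: [-0.4, 0.2, 0.2]
width: 1.004
gripper_force: 0.0
```

View pics/w3.png

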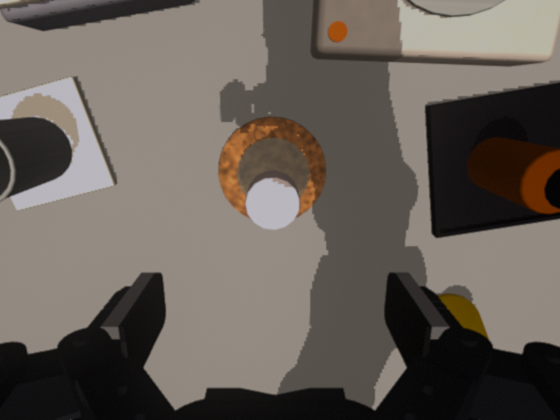

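The wrist picture shows the cap at (272,203), which works out to about (0.457,-0.006), matching the earlier fit. The yellow flask at (465,315) is well clear of the fingers. I'll descend and grip the cap.

```bash
python3 -m inch '{"steps": [[[1,-1,20,0,0,0],[0,0,25,0,0,0],[0,0,25,0,0,0],[0,0,25,0,0,0],[0,0,20,0,0,0],[0,0,14,0,0,0],[0,0,8,0,0,0],[0,0,0,0,0,0],[0,0,0,0,0,0]]]}'
python3 -m inch '{"steps": [[[0,0,0,0,0,0],[0,0,0,0,0,0],[0,0,0,0,0,0],[0,0,0,0,0,0],[0,0,0,0,0,0],[0,0,0,0,0,0],[0,0,0,0,0,0],[0,0,0,0,0,0],[0,0,0,0,0,0]]]}' 0.2 50
```

```text
clock: 27.15
eef_pos: [0.4578, -0.0055, 0.0862]
eef_rot: [[1.0, -0.004, 0.0], [-0.004, -1.0, 0.0], [0.0, -0.0, -1.0]]
force: [0.3, 0.4, 0.3]
width: 0.998
gripper_force: 0.0
clock: 28.05
eef_pos: [0.4577, -0.0062, 0.0864]
eef_rot: [[1.0, -0.005, 0.001], [-0.005, -1.0, -0.0], [0.001, 0.0, -1.0]]
force: [-1.1, -0.0, 5.8]
width: 0.431
gripper_force: 49.5
```

```bash
python3 -m inch '{"steps": [[[0,0,-8,0,0,0],[0,0,-18,0,0,0],[0,0,-25,0,0,0],[0,0,-25,0,0,0],[0,0,-25,0,0,0],[0,0,-14,0,0,0],[10,-7,0,0,0,0],[20,-14,0,0,0,0],[20,-14,0,0,0,0],[20,-14,0,0,0,0]]]}'
python3 -m inch '{"steps": [[[20,-14,0,0,0,0],[20,-14,0,0,0,0],[20,-14,0,0,0,0],[20,-14,0,0,0,0],[20,-14,0,0,0,0],[20,-14,0,0,0,0],[13,-10,0,0,0,0],[0,0,0,0,0,0],[0,0,0,0,0,0],[0,0,0,0,0,0]]]}'
python3 - <<'E'
from m import *
for n in ['scene','side']:
    im,d=get_image(n);P=cloud(n,d).reshape(-1,3);cv2.imwrite(f'pics/{n}4.png',im[:,:,::-1])
    P=P[(np.hypot(*(P[:,:2]-(.662,.1365)).T)<.1)&(P[:,2]>.0785)&(P[:,2]<.085)]
    print(n,cv2.minAreaRect((P[:,:2]*1000).astype(np.float32)))
E
```

```text
clock: 29.05
eef_pos: [0.5285, 0.0435, 0.1999]
eef_rot: [[1.0, -0.005, -0.001], [-0.005, -1.0, 0.0], [-0.001, -0.0, -1.0]]
force: [0.7, -0.1, -2.3]
width: 0.432
gripper_force: 50.2
clock: 30.05
eef_pos: [0.6605, 0.1353, 0.2001]
eef_rot: [[1.0, -0.005, -0.001], [-0.005, -1.0, -0.001], [-0.001, 0.001, -1.0]]
force: [0.4, -0.6, -1.1]
width: 0.43
gripper_force: 50.2
scene ((663.0264282226562, 135.0087432861328), (131.9209442138672, 129.89137268066406), 8.95223617553711)
side ((658.95947265625, 136.71524047851562), (130.3028106689453, 131.35009765625), 8.7854642868042)
```

View pics/scene4.png

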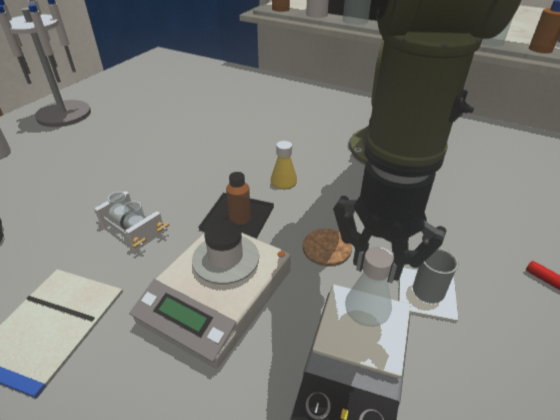

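The beaker stands on the tile at (433,278), the cork mat is empty at (327,246), and the flask hangs upright over the stirrer plate at (370,290). I'll lower it from 0.200 to 0.158.

```bash
python3 -m inch '{"steps": [[[0,0,12,0,0,0],[0,0,15,0,0,0],[0,0,8,0,0,0],[0,0,3,0,0,0],[0,0,1,0,0,0],[0,0,0,0,0,0],[0,0,0,0,0,0],[0,0,0,0,0,0]]]}'
python3 -m inch '{"steps": [[[0,0,1,0,0,0],[0,0,0.5,0,0,0],[0,0,0,0,0,0],[0,0,0,0,0,0]]]}'
```

```text
clock: 30.95
eef_pos: [0.6614, 0.136, 0.1623]
eef_rot: [[1.0, -0.005, 0.001], [-0.005, -1.0, 0.0], [0.001, -0.0, -1.0]]
force: [0.4, 0.6, -1.6]
width: 0.432
gripper_force: 50.2
clock: 31.35
eef_pos: [0.6611, 0.1358, 0.1603]
eef_rot: [[1.0, -0.005, -0.0], [-0.005, -1.0, -0.0], [-0.0, 0.0, -1.0]]
force: [-0.4, -0.5, -1.5]
width: 0.429
gripper_force: 50.2
```

```bash
python3 -m inch '{"steps": [[[0,0,1,0,0,0],[0,0,0.5,0,0,0],[0,0,0,0,0,0],[0,0,0,0,0,0]]]}'
python3 -m inch '{"steps": [[[0,0,1,0,0,0],[0,0,0,0,0,0],[0,0,0,0,0,0]]]}'
```

```text
clock: 31.75
eef_pos: [0.6611, 0.1359, 0.1588]
eef_rot: [[1.0, -0.005, -0.0], [-0.005, -1.0, 0.0], [-0.0, -0.0, -1.0]]
force: [-0.4, 0.7, -1.7]
width: 0.429
gripper_force: 50.2
clock: 32.05
eef_pos: [0.6613, 0.1359, 0.1585]
eef_rot: [[1.0, -0.005, 0.001], [-0.005, -1.0, 0.0], [0.001, -0.0, -1.0]]
force: [-0.2, -0.9, 4.6]
width: 0.432
gripper_force: 50.8
```

```bash
python3 -m inch '{"steps": [[[0,0,-0.5,0,0,0],[0,0,0,0,0,0],[0,0,0,0,0,0],[0,0,0,0,0,0],[0,0,0,0,0,0],[0,0,0,0,0,0],[0,0,-15,0,0,0],[0,0,-30,0,0,0],[0,0,-35,0,0,0],[0,0,-20,0,0,0]]]}' 1
python3 -m inch '{"steps": [[[-18,32,0,0,0,0],[-18,32,0,0,0,0],[-18,32,0,0,0,0],[-18,32,0,0,0,0],[-18,32,0,0,0,0],[-18,32,0,0,0,0],[-18,32,0,0,0,0],[-18,32,0,0,0,0],[-18,32,0,0,0,0],[-18,32,0,0,0,0]]]}'
python3 -m inch '{"steps": [[[-18,32,0,0,0,0],[0,6,0,0,0,0],[0,0,0,0,0,0],[0,0,0,0,0,0]]]}'
```

```text
clock: 33.05
eef_pos: [0.6618, 0.1362, 0.2613]
eef_rot: [[1.0, -0.005, 0.003], [-0.005, -1.0, 0.001], [0.003, -0.001, -1.0]]
force: [1.3, -0.1, -0.3]
width: 1.0
gripper_force: 0.0
clock: 34.05
eef_pos: [0.4787, -0.1845, 0.2585]
eef_rot: [[1.0, -0.005, 0.0], [-0.005, -1.0, -0.0], [0.0, 0.0, -1.0]]
force: [0.1, -0.8, 0.1]
width: 0.997
gripper_force: 0.0
clock: 34.45
eef_pos: [0.4621, -0.22, 0.2584]
eef_rot: [[1.0, -0.004, 0.001], [-0.004, -1.0, 0.001], [0.001, -0.001, -1.0]]
force: [0.1, -0.3, 0.5]
width: 1.001
gripper_force: 0.0
```

```bash
python3 -m inch '{"steps": [[[1,2,25,0,0,0],[0,0,30,0,0,0],[0,0,30,0,0,0],[0,0,30,0,0,0],[0,0,25,0,0,0],[0,0,25,0,0,0],[0,0,20,0,0,0],[0,0,9,0,0,0],[0,0,4,0,0,0],[0,0,0,0,0,0]]]}'
python3 -m inch '{"steps": [[[0,0,0,0,0,0],[0,0,0,0,0,0],[0,0,0,0,0,0],[0,0,0,0,0,0],[0,0,0,0,0,0],[0,0,0,0,0,0],[0,0,0,0,0,0],[0,0,0,0,0,0],[0,0,0,0,0,0]]]}' 0.3 50
python3 - <<'E'
from m import *
for n in ['scene','side']:
    im,d=get_image(n);P=cloud(n,d).reshape(-1,3)
    P=P[(np.hypot(*(P[:,:2]-(.458,-.004)).T)<.07)&(P[:,2]>.006)&(P[:,2]<.014)]
    h=cv2.convexHull((P[:,:2]*1000).astype(np.float32))[:,0]/1000;print(n,circ(h,.052),circ(h))
E
```

```text
clock: 35.45
eef_pos: [0.463, -0.2225, 0.0604]
eef_rot: [[1.0, -0.004, 0.0], [-0.004, -1.0, 0.0], [0.0, -0.0, -1.0]]
force: [-0.5, -0.4, 0.8]
width: 0.998
gripper_force: 0.0
clock: 36.35
eef_pos: [0.4633, -0.2228, 0.0615]
eef_rot: [[1.0, -0.004, 0.002], [-0.004, -1.0, -0.0], [0.002, 0.0, -1.0]]
force: [-0.3, 2.9, 7.9]
width: 0.575
gripper_force: 50.2
scene [ 0.46   -0.0054] [ 0.46   -0.0053  0.0518]
side [ 0.4553 -0.0035] [ 0.4553 -0.0035  0.052 ]
```

```bash
python3 -m inch '{"steps": [[[0,0,-8,0,0,0],[0,0,-18,0,0,0],[0,0,-25,0,0,0],[0,0,-25,0,0,0],[0,0,-19,0,0,0],[0,-13,0,0,0,0],[-1,-25,0,0,0,0],[-1,-25,0,0,0,0],[-1,-25,0,0,0,0],[-1,-25,0,0,0,0]]]}'
python3 -m inch '{"steps": [[[-1,-25,0,0,0,0],[-1,-25,0,0,0,0],[0,-25,0,0,0,0],[0,-20,0,0,0,0],[0,-10,0,0,0,0],[0,0,0,0,0,0],[0,0,15,0,0,0],[0,0,20,0,0,0],[0,0,20,0,0,0],[0,0,0,0,0,0]]]}'
python3 -m inch '{"steps": [[[0,0,0,0,0,0],[0,0,0,0,0,0]]]}'
```

```text
clock: 37.45
eef_pos: [0.4579, -0.1084, 0.1545]
eef_rot: [[1.0, -0.005, -0.001], [-0.005, -1.0, 0.001], [-0.001, -0.001, -1.0]]
force: [1.0, -0.4, -3.0]
width: 0.573
gripper_force: 51.6
clock: 38.45
eef_pos: [0.4556, -0.0066, 0.0982]
eef_rot: [[1.0, -0.006, -0.005], [-0.006, -1.0, -0.001], [-0.005, 0.001, -1.0]]
force: [-0.9, 0.8, -1.6]
width: 0.572
gripper_force: 52.0
clock: 38.65
eef_pos: [0.458, -0.0056, 0.101]
eef_rot: [[1.0, -0.006, 0.001], [-0.006, -1.0, -0.0], [0.001, 0.0, -1.0]]
force: [0.2, 0.5, -2.4]
width: 0.574
gripper_force: 52.1
```

```bash
python3 -m inch '{"steps": [[[0,-1,10,0,0,0],[0,0,10,0,0,0],[0,0,6,0,0,0],[0,0,2,0,0,0],[0,0,1,0,0,0],[0,0,1,0,0,0],[0,0,0,0,0,0],[0,0,0,0,0,0]]]}'
python3 -m inch '{"steps": [[[0,0,1,0,0,0],[0,0,0.5,0,0,0],[0,0,0,0,0,0],[0,0,0,0,0,0]]]}'
python3 -m inch '{"steps": [[[0,0,1,0,0,0],[0,0,0,0,0,0],[0,0,0,0,0,0]]]}'
```

```text
clock: 39.45
eef_pos: [0.4576, -0.0042, 0.0705]
eef_rot: [[1.0, -0.005, 0.0], [-0.005, -1.0, 0.0], [0.0, -0.0, -1.0]]
force: [0.2, 0.0, -1.6]
width: 0.577
gripper_force: 52.0
clock: 39.85
eef_pos: [0.4574, -0.0042, 0.0688]
eef_rot: [[1.0, -0.005, -0.0], [-0.005, -1.0, 0.0], [-0.0, -0.0, -1.0]]
force: [-0.1, -1.0, -2.8]
width: 0.576
gripper_force: 52.1
clock: 40.15
eef_pos: [0.4574, -0.0042, 0.0678]
eef_rot: [[1.0, -0.005, -0.0], [-0.005, -1.0, 0.0], [-0.0, -0.0, -1.0]]
force: [1.0, 0.0, -2.1]
width: 0.568
gripper_force: 52.1
```

```bash
python3 -m inch '{"steps": [[[0,0,1,0,0,0],[0,0,0.5,0,0,0],[0,0,0,0,0,0],[0,0,0,0,0,0]]]}'
```

```text
clock: 40.55
eef_pos: [0.4585, -0.004, 0.0674]
eef_rot: [[1.0, -0.005, 0.003], [-0.005, -1.0, -0.0], [0.003, 0.0, -1.0]]
force: [-0.7, 0.1, 11.6]
width: 0.579
gripper_force: 52.4
```

Contact with the mat, so I'll release, retreat and check all four.

```bash
python3 -m inch '{"steps": [[[0,0,-1,0,0,0],[0,0,0,0,0,0],[0,0,0,0,0,0],[0,0,0,0,0,0],[0,0,0,0,0,0],[0,0,-15,0,0,0],[0,0,-30,0,0,0],[0,0,-40,0,0,0],[0,0,-40,0,0,0],[0,0,-40,0,0,0]]]}' 1
python3 -m inch '{"steps": [[[0,20,-20,0,0,0],[0,30,0,0,0,0],[0,35,0,0,0,0],[0,35,0,0,0,0],[0,35,0,0,0,0],[0,30,0,0,0,0],[0,20,0,0,0,0],[0,0,0,0,0,0],[0,0,0,0,0,0],[0,0,0,0,0,0]]]}'
python3 - <<'E'
from m import *
for n in ['scene','side']:
    im,d=get_image(n);cv2.imwrite(f'pics/{n}5.png',im[:,:,::-1]);W=cloud(n,d).reshape(-1,3)
    for k,c,R,z0,z1 in [('bottle',(.458,-.004),.025,.03,.09),('beaker',(.484,.212),.03,.03,.085),('jar',(.64,-.132),.031,.09,.122),('flask',(.661,.136),.019,.17,.188)]:
        P=W[(np.hypot(*(W[:,:2]-c).T)<.06)&(W[:,2]>z0)&(W[:,2]<z1)];print(n,k,len(P),circ(P,R))
    P=W[(np.hypot(*(W[:,:2]-(.63,-.378)).T)<.13)&(W[:,2]>.02)&(W[:,2]<.1)];print(cv2.minAreaRect((P[:,:2]*1000).astype(np.float32)))
E
```

```text
clock: 41.55
eef_pos: [0.457, -0.0041, 0.2338]
eef_rot: [[1.0, -0.005, -0.0], [-0.005, -1.0, 0.0], [-0.0, -0.0, -1.0]]
force: [1.0, 0.4, -0.0]
width: 1.002
gripper_force: 0.0
clock: 42.55
eef_pos: [0.4566, -0.2079, 0.2522]
eef_rot: [[1.0, -0.003, -0.0], [-0.003, -1.0, 0.001], [-0.0, -0.001, -1.0]]
force: [-0.5, 0.4, -0.7]
width: 0.998
gripper_force: 0.0
scene bottle 538 [0.4604 0.001 ]
scene beaker 1154 [0.4837 0.2113]
scene jar 445 [ 0.6398 -0.1339]
scene flask 243 [0.6623 0.1353]
((605.4076538085938, -405.61187744140625), (169.92498779296875, 87.2716293334961), 77.37369537353516)
side bottle 423 [0.4578 0.0013]
side beaker 877 [0.4799 0.2128]
side jar 255 [ 0.6368 -0.1334]
side flask 130 [0.6601 0.1355]
((601.1980590820312, -404.5965270996094), (172.92572021484375, 85.63899230957031), 77.54883575439453)
```

View pics/scene5.png

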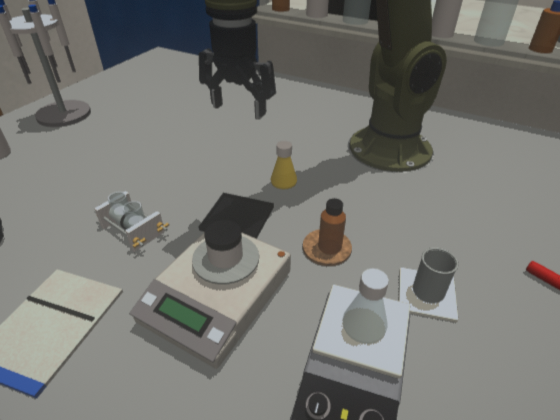

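All four vessels stand on their places: bottle on the mat at (331,230), jar on the pan at (224,245), beaker on the tile at (434,277), flask on the plate at (370,310). Measured offsets are at most about 6 mm, and the glass cell at (128,217) has not moved.

```bash
python3 -c "
from rig import *
print(job_done())"
```

```text
the job is handed in; nothing more can be done
None
```

I handed in the changeover at about 43 s of the 144 s allowed: flask on the stirrer, jar on the balance, beaker on the tile and bottle on the cork mat. In the last images all four stood upright within about 6 mm of centre, with the glass cell unmoved. The hand-in did not report a verdict.

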